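# Clamp a ground bar under a wing-knob strap

### The job

Push the bright steel bar along its channel in the blue clamp jig until its end is fully home against the end stop. Then start the orange wing knob properly: back it anticlockwise (seen from above) until its thread start clicks and the knob and strap drop, and turn it clockwise until the foot clamps the bar tight and the knob stops. Let go, and leave the oil can, the chisel and the nut where they are.

Things in the scene. Friction and masses are not known exactly. Their poses are not given: they have to be found in the camera images.
- clamp_jig: Fixed blue plate, 190x120x12 mm, with a vertical post. Origin: on the post's axis at bench level; z up, x along the bar channel to the end stop, y from the post to the channel. Plate spans x -115 to 75, y -38 to 82. Channel centre line y 45, between rails 5.5 high, 27 apart, from x -30 to 60 (plate beside the bar bare before x -30). A 7 mm pin stands at y -29, top z 54.
- bar_stop (a point): Point on the face of the steel end stop that the bar's end must meet: x 60, y 45, z 16 mm in the jig's frame, with the jig's axes. The stop is a block 15 mm long in x, 40 mm wide in y, top 26 mm above the bench.
- ground_bar: Loose bright steel bar, 24x185x8 mm, about 0.28 kg, lying in the channel (underside 12 mm above the bench). Origin: centre of its underside; long axis y, its +y end facing the stop. Starts 20 to 60 mm short of the stop, slides freely, tail (-y end) overhanging the plate by 30 to 70 mm. When home its centre is 92.5 mm from the stop, and its tail overhangs by 10 mm.
- knob_grip (a point): Centre of the orange wings, on the post's axis, 99 mm above the bench minus the strap value. Wings: an upright slab 54 long, 12 thick (14 at its ends), 28 high; grip it across from above. 14 mm below this point begins a steel sleeve 44 mm across: keep fingertips above it. Axes turn with the knob; the wings' length lies at 0.95 rad from the point's x, counter-clockwise from above.
- wing_knob (a joint): Turn, rad, clockwise from above positive. Stops: 0 backed off, 1.9 tight. In the jig's frame the wings' length is at yaw 0.95 minus this. Starts at 0.65 to 1.25, resting on top of the thread: forward it only jams at about 1.35. Below about 0.25 it drops 8 mm (the click) by its 3 N weight once no tight grip holds it up. Stays where left; friction 0.03 N m, tightening under 0.15.
- strap (a joint): How far strap and knob have gone down, m: 0 on top of the thread, 0.008 after the click, then 4.3 mm per rad of forward turn from 0.3 rad on, about 0.014 when tight (foot meets bar at 1.3 rad). Strap: grey plate 8 mm thick, 86x48 mm, underside 36 mm above the bench at 0. Red lines on sleeve and strap meet at the thread start (0.15 rad).
- press_foot: Sprung round rubber foot, 18 mm across, under the strap's end, over the bar at x 0, y 45 mm in the jig's frame; its underside is 32.3 mm above the bench minus the strap value (12.3 mm over the bar at the start). Yields up to 3.5 mm at 5 N per mm. The body's origin is on the post's axis, 45 mm beside the foot.
- oil_can: Bystander: loose green oil can with thin brass spout, 68x85x176 mm, origin at the centre of its underside.
- cold_chisel: Bystander: loose blue cold chisel lying flat, 20x160x17 mm, origin at the centre of its underside.
- nut_1: Bystander: loose dark hexagon nut, 24x27x19 mm, origin at the centre of its underside.

How it is judged:
By the outcome, as a careful person would: the job done as asked, in the order asked, and still so for the second after the job is handed in, with the robot touching nothing.
It also fails if it takes over 54 s, if anything falls off the work surface, if the arm or the gripper's body presses on something with over 40 N, if the wrist force passes 120 N, or if a joint passes its speed limit or range.

### The arm

A 6-joint arm with a two-finger parallel gripper is mounted at the origin on a cart in front of the work surface, level with it; the furniture and walls round the work are solid. World frame = base frame: x ahead of the robot, y to its left, z up, the work surface at z = 0. Lengths are in m, angles in rad, forces in N, time in s.
With the tool pointing down it reaches from about 0.35 to 0.975 m from the base axis. Payload 4.9 kg.
Tool frame: the origin (TCP) lies at the very end of the fingers, on their centre line; the grasp point (between the pads) lies 19 mm behind it; z points along the fingers, y is the line along which they close (so a half turn about z gives the same grasp; the last joint's range is limited). The gripper opens to 85 mm and grips with 20 to 120 N. Pads are 22 mm wide; open, the fingers measure 114 mm over their backs; the gripper's body (76 mm by 85 mm) begins 54 mm behind the grasp point. The pads swing forward as they close: fully open they stand 13 mm farther back than shut.
Start: joints at [-1.239, 0.053, 1.613, -0, 1.476, -0.119], TCP at [0.272, -0.563, 0.231] pointing down, gripper open.
Joint ranges: [-3.01, 3.01], [-1.01, 2.22], [0.06, 2.58], [-1.02, 4.17], [0.09, 2.62], [-3.14, 3.14]. Speed limits (rad/s): [2.57, 2.57, 3.14, 3.14, 3.14, 3.14].

### API

Orientations are given as a unit quaternion [w, x, y, z].
In Python, from plant import manip gives the robot as it stands.
- The arm moves only by the tool play_rows, never from a script. Its argument "series" is a list that holds one entry, the list of rows, each a list of 7 numbers: the shift along the world's x, y, z in m, then the turn, a rotation vector about the world's x, y, z in degrees, then the opening, from 0 (shut) to 1 (fully open). In form: [[[dx, dy, dz, rx, ry, rz, grip], ...]]. A call has 1 to 10 rows; each row shifts and turns the commanded pose from where the row before left it; what a row does not reach is not made up. A row lasts 1/10 s, in which the tool goes at most 50 mm and 8.59 degrees, less where a joint would pass 70% of its speed; a pose out of reach is approached as far as the arm can. A call with a gripper value outside its range is refused whole. The fingers move at their own pace and stop on an object; the grip force is fixed at half the most. Time passes only in rows, so rows that do not move let the fingers close. It gives the time, the measured TCP pose, the force, the opening and the grip force at its end, in the units of the state.
- manip.state(): the state, without advancing time (a new reading comes with each control period).
- manip.grab_frame(name): name is "scene" or "top" or "wrist"; returns a dict with "frame" (384x512x3 uint8, blue, green, red), "mtx" (3x3 intrinsics, pixels), "k1" (the pictures are not rectified: a ray, as slopes to the right and down, at radius r is drawn at 1 + k1 r^2 times it, then the intrinsics apply), "R" (3x3) and "t" (3): a world point X has camera coordinates R X + t. Camera axes: x right, y down, z forward; pixel columns grow to the right and rows downward; lengths in m; the calibration is good to about 2 mm. A picture is of the moment at which its call begins. There is no depth.
- manip.job_done(): hands the job in; it is judged then, once.
The state is a dict: "time": time; "joint_pos": joint angles; "joint_vel": joint speeds; "joint_efforts": joint torques, N m; "tool_pos": TCP position; "tool_rot": TCP orientation; "contact_force": force on the tool from outside, world axes, zero at the start; "ft_torque": the same for the moment, N m; "gripper_width": opening from 0.0 (shut) to 1.0 (fully open); "grasp_force": force on a finger pad.
Only numpy, scipy, OpenCV 4.12 (cv2) and the standard library are available. Lean on these libraries where they do the work, as an engineer would, in place of code of your own. Each camera call takes 0.05 s, during which the arm holds its last target. There are 200 camera calls.

## Working session

There is one attempt and no reset: what is moved stays moved. The work goes in short steps, Python scripts to look and compute and a tool call to move; the robot and the scene stay as the last step left them, time stands still between calls to the robot, and variables do not carry over. Pictures are saved under pics/ and viewed, at most 10 in all, crops included, and the job is handed in when it is done.

Besides the shell and the picture viewer there is one more tool, called after "Call:" as name([rows], argument=value, ...), one row to a line, values as JSON. play_rows: Moves the arm, as the interface text tells. Its arguments: {"type":"object","properties":{"series":{"type":"array"}},"required":["series"]}

```bash
mkdir -p pics; cat > h.py <<'E'
import cv2, numpy as np, pickle
def ray(f,u,v):
    d=np.array([f['k1'],0,0,0,0],float)
    p=cv2.undistortPoints(np.array([[[u,v]]],float),np.array(f['mtx'],float),d)[0,0]
    # approx same model x*(1+k1 r^2)
    R=np.array(f['R']);t=np.array(f['t']).ravel()
    return -R.T@t, R.T@np.array([p[0],p[1],1.])
def onz(f,u,v,z):
    c,d=ray(f,u,v); return c+d*(z-c[2])/d[2]
def proj(f,X):
    X=np.atleast_2d(np.array(X,float)); rv=cv2.Rodrigues(np.array(f['R'],float))[0]
    return cv2.projectPoints(X,rv,np.array(f['t'],float),np.array(f['mtx'],float),np.array([f['k1'],0,0,0,0.]))[0][:,0]
def load(n): return pickle.load(open(f'pics/{n}.pkl','rb'))
def grab(cam,n):
    from plant import manip
    f=manip.grab_frame(cam); pickle.dump(f,open(f'pics/{n}.pkl','wb')); cv2.imwrite(f'pics/{n}.png',f['frame']); return f
E
python3 - <<'E'
from h import *
for c in ('top','scene'):
    f=grab(c,c+'0'); print(c,-np.array(f['R']).T@np.array(f['t']).ravel(),f['mtx'][0],f['k1'])
from plant import manip; print(manip.state())
E
```

```text
top [ 0.44652206 -0.00615965  1.2878967 ] [490.48632498   0.         248.76324559] -0.19980861948362555
scene [ 0.42666087 -0.63623685  0.93181512] [385.06424217   0.         259.18951859] 0.012974836804858255
{'time': 0.1, 'joint_pos': array([-1.23898609e+00,  5.33141732e-02,  1.61416023e+00, -4.10651524e-06,
        1.47600523e+00, -1.19004542e-01]), 'joint_vel': array([-6.81801779e-04, -9.45459249e-04, -2.52695149e-03,  3.64139194e-05,
       -1.32726709e-03,  6.10645711e-04]), 'joint_efforts': array([ 6.98194390e-05, -3.94904315e+01, -3.71362996e+01, -4.52335121e-05,
        3.96241856e-03, -6.27806628e-06]), 'tool_pos': array([ 0.27212277, -0.5620197 ,  0.23016938]), 'tool_rot': array([-9.37934061e-04,  9.74702657e-01,  2.23503556e-01, -1.02232674e-04]), 'contact_force': array([ 0.23737413,  0.65298084, -0.85243584]), 'ft_torque': array([ 0.01550106, -0.00666163,  0.00950157]), 'grasp_force': 0.0, 'gripper_width': 0.9971060054411028}
```

View pics/top0.png

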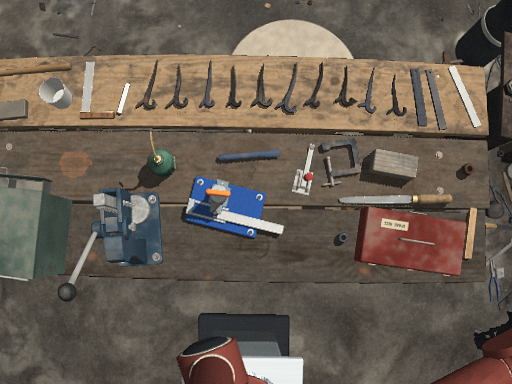

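View pics/scene0.png

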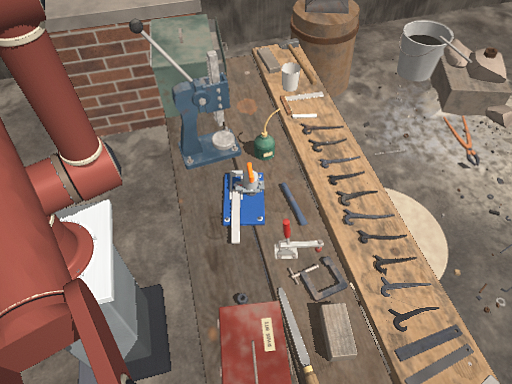

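The top view shows the blue jig around (225,207), the bar's tail at (283,230), the knob near (217,193), the oil can at (160,160), the chisel at (249,155) and the nut at (342,239). The channel runs towards image left (world +y).

```bash
python3 - <<'E'
from h import *
f=load('top0'); im=f['frame']; h=cv2.cvtColor(im,cv2.COLOR_BGR2HSV)
m=cv2.inRange(h,(105,170,90),(125,255,255)); m[:, :175]=0; m[:170]=0;m[:,300:]=0;m[250:]=0
c=np.vstack([c.reshape(-1,2) for c in cv2.findContours(m,0,1)[0] if cv2.contourArea(c)>20])
P=np.array([onz(f,u,v,.012)[:2] for u,v in c],np.float32)
r=cv2.minAreaRect(P*1000); print(r); b=cv2.boxPoints(r); print(b)
m=cv2.inRange(h,(5,180,120),(20,255,255)); m[:170]=0;m[:,:175]=0;m[:,300:]=0;m[250:]=0
c=np.vstack([c.reshape(-1,2) for c in cv2.findContours(m,0,1)[0]]); print(c.min(0),c.max(0), cv2.minAreaRect(np.array([onz(f,u,v,.113)[:2] for u,v in c],np.float32)*1000))
print([onz(f,*p,0.02) for p in ((283,230),(249,155),(160,160),(342,239))])
E
```

```text
((542.7968139648438, 52.25495147705078), (187.91976928710938, 117.42015838623047), 76.88239288330078)
[[464.29446  -25.928886]
 [578.65063  -52.57746 ]
 [621.2992   130.43878 ]
 [506.943    157.08737 ]]
[207 189] [229 196] ((567.0150146484375, 65.6053466796875), (54.50848388671875, 11.869394302368164), 79.88333892822266)
[array([ 0.48425041, -0.09955252,  0.02      ]), array([ 0.67868506, -0.00753424,  0.02      ]), array([0.66084843, 0.22665358, 0.02      ]), array([ 0.46352628, -0.25392015,  0.02      ])]
```

Call:
play_rows([
  [[0.02,0.04,0.002,0,0,5.1,0],[0.02,0.04,0.002,0,0,5.1,0],[0.02,0.04,0.002,0,0,5.1,0],[0.02,0.04,0.002,0,0,5.1,0],[0.02,0.04,0.002,0,0,5.1,0],[0.02,0.04,0.002,0,0,5.1,0],[0.02,0.04,0.002,0,0,5.1,0],[0.02,0.04,0.002,0,0,5.1,0],[0.02,0.04,0.002,0,0,5.1,0],[0.02,0.04,0.002,0,0,5.1,0]],
])

```text
time: 1.1
tool_pos: [0.4725, -0.1607, 0.251]
tool_rot: [-0.0, 0.782, 0.623, -0.0]
contact_force: [0.0, -0.4, -0.0]
gripper_width: -0.004
grasp_force: 0.0
```

```bash
python3 - <<'E'
from h import *
f=grab('wrist','w1'); print(-np.array(f['R']).T@np.array(f['t']).ravel(),f['mtx'][0],f['k1'])
from plant import manip; s=manip.state(); print(s['time'],s['tool_pos'],s['tool_rot'],s['joint_pos'],s['gripper_width'])
E
```

```text
[ 0.49006182 -0.08329061  0.39454804] [298.16561476   0.         255.82915286] -0.06705576717293786
1.15 [ 0.47478785 -0.15545272  0.25143212] [-0.00113682  0.77985546  0.62595417  0.00235511] [-0.46844715 -0.26583913  1.87412668  0.00523245  1.53342969 -0.25056101] -0.0030074771454882926
```

View pics/w1.png

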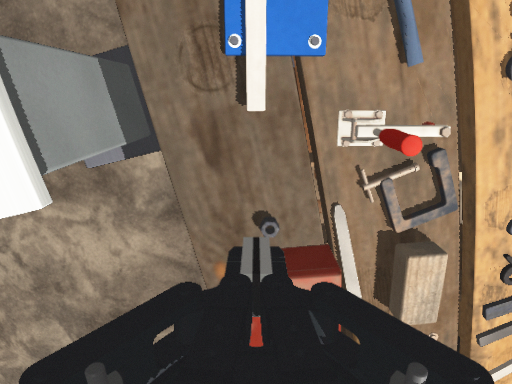

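The wrist view shows the bar's tail edge at about (257,109), the plate's rear edge along row 55 and the closed fingers at (258,260); the push line is clear.

```bash
python3 - <<'E'
from h import *
f=load('w1'); im=f['frame']; h=cv2.cvtColor(im,cv2.COLOR_BGR2HSV)
m=cv2.inRange(h,(0,0,190),(180,60,255)); m[:, :238]=0;m[:,275:]=0;m[130:]=0
c=max(cv2.findContours(m,0,1)[0],key=cv2.contourArea).reshape(-1,2); print(c.min(0),c.max(0))
P=np.array([onz(f,u,v,.02)[:2] for u,v in c],np.float32)*1000
print('bar',cv2.minAreaRect(P),cv2.boxPoints(cv2.minAreaRect(P)))
m=cv2.inRange(h,(105,170,90),(125,255,255)); m[:,345:]=0
ys=[]
for u in list(range(228,243))+list(range(270,325)):
    col=np.where(m[:,u])[0]
    if len(col): ys.append(onz(f,u,col.max()+1,.012)[:2]*1000)
ys=np.array(ys); v=cv2.fitLine(ys.astype(np.float32),cv2.DIST_HUBER,0,.01,.01).ravel(); print('rear edge',v, ys[0],ys[-1])
E
```

```text
[246   0] [265 110]
bar ((499.6540222167969, -38.28728103637695), (120.8701400756836, 22.620044708251953), 77.4287109375) [[475.46118  -94.8118  ]
 [497.53894  -99.73515 ]
 [523.84686   18.237236]
 [501.7691    23.160591]]
rear edge [ 9.7283411e-01 -2.3150332e-01  5.2754034e+02 -4.1769505e+01] [468.7567656  -27.84070429] [580.18527836 -53.07353776]
```

Call:
play_rows([
  [[0.003,0.012,-0.045,0,0,0,0],[0.003,0.012,-0.045,0,0,0,0],[0,0,-0.045,0,0,0,0],[0,0,-0.045,0,0,0,0],[0,0,-0.03,0,0,0,0],[0,0,-0.02,0,0,0,0],[0,0,-0.01,0,0,0,0],[0,0,0,0,0,0,0]],
])

```text
time: 1.95
tool_pos: [0.477, -0.1381, 0.0097]
tool_rot: [-0.002, 0.784, 0.621, -0.001]
contact_force: [0.4, 0.1, -0.2]
gripper_width: -0.007
grasp_force: 0.0
```

Call:
play_rows([
  [[0.0027,0.0117,0,0,0,0,0],[0.0027,0.0117,0,0,0,0,0],[0.0016,0.0068,0,0,0,0,0],[0.0016,0.0068,0,0,0,0,0],[0.0016,0.0068,0,0,0,0,0],[0.0016,0.0068,0,0,0,0,0],[0.0016,0.0068,0,0,0,0,0],[0.0016,0.0068,0,0,0,0,0],[0.0009,0.0039,0,0,0,0,0],[0,0,0,0,0,0,0]],
])

```text
time: 2.95
tool_pos: [0.4941, -0.0694, 0.011]
tool_rot: [-0.001, 0.783, 0.621, 0.0]
contact_force: [-0.2, 0.0, 0.2]
gripper_width: -0.001
grasp_force: 0.0
```

Call:
play_rows([
  [[0.0009,0.0039,0,0,0,0,0],[0.0009,0.0039,0,0,0,0,0],[0.0005,0.002,0,0,0,0,0],[0.0005,0.002,0,0,0,0,0],[0,0,0,0,0,0,0]],
])

```text
time: 3.45
tool_pos: [0.4967, -0.058, 0.011]
tool_rot: [-0.001, 0.784, 0.621, 0.0]
contact_force: [0.3, 0.1, 0.3]
gripper_width: -0.003
grasp_force: 0.0
```

```bash
python3 - <<'E'
from h import *
f=grab('wrist','w2');g=grab('scene','s2')
print(proj(g,[[.565,.12,.02],[.494,-.06,.015]]))
a=f['frame'][:384,120:420]; b=g['frame'][150:270,190:300]
b=cv2.resize(b,None,fx=4,fy=4,interpolation=2)
o=np.zeros((480,740+1,3),np.uint8);o[:384,:300]=a;o[:,300:740]=b;cv2.imwrite('pics/c2.png',o)
E
```

```text
[[244.82333506 176.53271682]
 [234.79743292 230.35838151]]
```

View pics/c2.png

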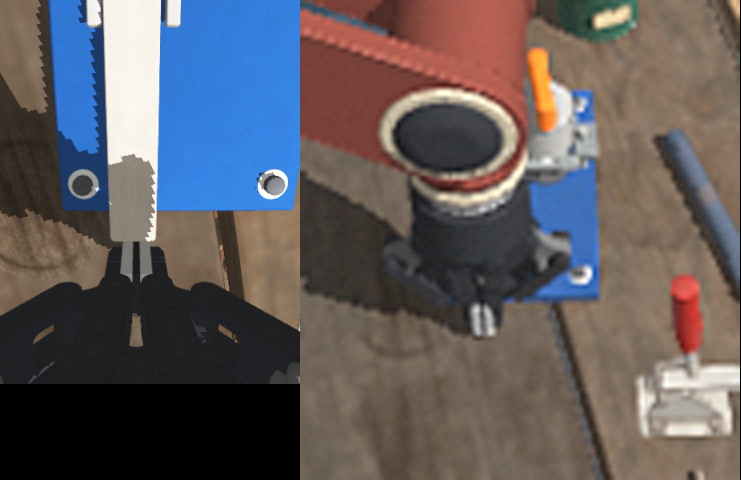

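The wrist crop shows the fingers at the bar's tail (row 241), with the plate's rear edge at row 210, so some overhang remains to close.

```bash
python3 - <<'E'
from h import *
f=load('w2')
e1=onz(f,120+64,210,.012)*1000;e2=onz(f,120+290,210,.012)*1000
d=(e2-e1)[:2];d/=np.linalg.norm(d);n=np.array([-d[1],d[0]])
t=onz(f,120+132,241,.02)*1000
print(e1,e2,t,np.degrees(np.arctan2(d[1],d[0])),'overhang',n@(t-e1)[:2])
E
```

```text
[465.98209505 -25.8224114   12.        ] [580.13400655 -52.6873935   12.        ] [496.97213988 -46.95718768  20.        ] -13.24323496384224 overhang -13.47335597974244
```

Call:
play_rows([
  [[0.0004,0.0015,0,0,0,0,0],[0.0002,0.001,0,0,0,0,0],[0.0002,0.001,0,0,0,0,0],[0,0,0,0,0,0,0]],
])

```text
time: 3.95
tool_pos: [0.4976, -0.0554, 0.0111]
tool_rot: [0.0, 0.783, 0.621, -0.0]
contact_force: [-2.1, -3.5, -1.5]
gripper_width: -0.003
grasp_force: 1.7
```

Call:
play_rows([
  [[0.0002,0.001,0,0,0,0,0],[0,0,0,0,0,0,0]],
])

```text
time: 4.15
tool_pos: [0.4976, -0.0554, 0.0112]
tool_rot: [0.001, 0.783, 0.622, -0.001]
contact_force: [-1.8, -7.3, -0.9]
gripper_width: -0.0
grasp_force: 3.7
```

Call:
play_rows([
  [[0.0003,0.0015,0,0,0,0,0],[0,0,0,0,0,0,0],[0,0,0,0,0,0,0]],
])

```text
time: 4.45
tool_pos: [0.4977, -0.0553, 0.0112]
tool_rot: [0.002, 0.783, 0.622, -0.002]
contact_force: [-3.3, -11.7, -1.0]
gripper_width: 0.001
grasp_force: 6.4
```

```bash
python3 - <<'E'
from h import *
f=grab('wrist','w3'); h=cv2.cvtColor(f['frame'],cv2.COLOR_BGR2HSV)
m=cv2.inRange(h,(105,170,60),(125,255,255))
E=[]
for u in list(range(195,222))+list(range(290,405)):
    c=np.where(m[150:250,u])[0]
    if len(c): E.append((u,150+c.max()+1))
E=np.array(E); print(E[::20])
P=np.array([onz(f,u,v,.012)[:2] for u,v in E],np.float32)*1000
v=cv2.fitLine(P,cv2.DIST_HUBER,0,.01,.01).ravel(); d=v[:2]; n=np.array([-d[1],d[0]])
g=cv2.cvtColor(f['frame'],cv2.COLOR_BGR2GRAY); print(g[225:255:1,245],g[225:255,258])
for r in (238,240,242,244,246,248): print(r,n@(onz(f,252,r,.02)[:2]*1000-v[2:]))
E
```

```text
[[195 215]
 [215 215]
 [303 215]
 [323 215]
 [343 215]
 [363 215]
 [383 215]
 [403 215]]
[132 130 131 133 133 130 131 131 131 129 130 131 131 131 132 131 123 117
 120 119 120 120 120 117 119 120 121 120 120 120] [133 132 130 131 135 131 135 134 133 128 132 131 132 133 134 131  90  44
  26  27  28  26  27  24  26  27  25  27  26  28]
238 -9.086003434182095
240 -10.199564081213175
242 -11.31885463582993
244 -12.443940484746188
246 -13.57488796667831
248 -14.711764392426772
```

Call:
play_rows([
  [[-0.004,-0.017,0,0,0,0,0],[-0.005,-0.02,0,0,0,0,0],[0,0,0.03,0,0,0,0.2],[0,0,0.045,0,0,0,0.6],[0,0,0.045,0,0,0,0.6],[0.01,0.014,0.045,0,0,0,0.6],[0.018,0.024,0.038,0,0,0,0.6],[0.018,0.024,0.037,0,0,0,0.6],[0.018,0.024,0,0,0,0,0.6],[0,0,0,0,0,0,0.6]],
])

```text
time: 5.5
tool_pos: [0.5554, -0.001, 0.2535]
tool_rot: [0.001, 0.782, 0.623, 0.002]
contact_force: [-0.3, -1.3, 0.5]
gripper_width: 0.596
grasp_force: 0.0
```

```bash
cat > k.py <<'E'
from h import *
import sys
def wing(n,ztop):
    f=grab('wrist',n); h=cv2.cvtColor(f['frame'],cv2.COLOR_BGR2HSV)
    m=cv2.inRange(h,(3,170,90),(20,255,255)); 
    c=max(cv2.findContours(m,0,1)[0],key=cv2.contourArea).reshape(-1,2)
    print('px',c.min(0),c.max(0))
    P=np.array([onz(f,u,v,ztop)[:2] for u,v in c],np.float32)*1000
    print(cv2.minAreaRect(P))
    from plant import manip; s=manip.state(); print(s['time'],s['tool_pos'],s['tool_rot'],s['contact_force'],s['ft_torque'],s['joint_pos'][5])
wing(sys.argv[1],float(sys.argv[2]))
E
python3 k.py w4 .113
```

```text
px [245  76] [261 139]
((568.7047119140625, 67.98443603515625), (56.79949951171875, 12.805747032165527), 79.24543762207031)
5.55 [ 0.55391842 -0.00217047  0.25180306] [-1.01977838e-04  7.82734665e-01  6.22355301e-01  5.59403062e-04] [-0.32947822 -0.69949877 -0.3116614 ] [-0.01056847  0.0276069   0.01529   ] 0.08848595228461088
```

View pics/w4.png

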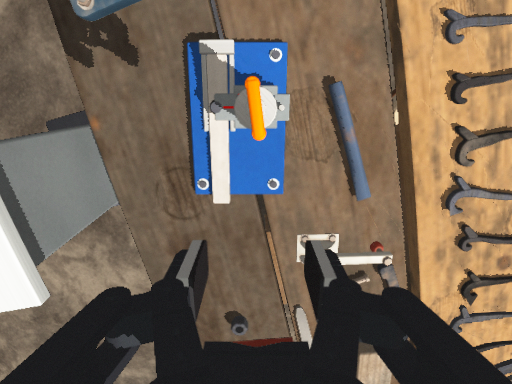

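The wrist view shows the bar home against the stop (tail just past the plate at (221,202)) and the orange wings from (252,80) to (260,137).

```bash
python3 - <<'E'
from h import *
f=load('w4'); h=cv2.cvtColor(f['frame'],cv2.COLOR_BGR2HSV)
m=cv2.inRange(h,(3,170,90),(20,255,255)); print(np.percentile(h[...,2][m>0],[5,20,50,80]))
for lo in (90,200,240):
    mm=m&cv2.inRange(h[...,2],lo,255); q=np.argwhere(mm)[:,::-1]
    P=np.array([onz(f,u,v,.113)[:2] for u,v in q],np.float32)*1000
    v=cv2.fitLine(P,cv2.DIST_L2,0,.01,.01).ravel(); print(lo,len(q),np.degrees(np.arctan2(v[1],v[0]))%180,v[2:],cv2.minAreaRect(P))
E
```

```text
[111. 237. 255. 255.]
90 571 116.522934 [575.84143  60.18411] ((607.7500610351562, -9.995162963867188), (36.01459884643555, 222.859130859375), 25.541820526123047)
200 513 82.89188 [569.7767   71.20765] ((570.6768188476562, 67.51008605957031), (57.16774368286133, 13.100990295410156), 84.50719451904297)
240 450 82.918045 [570.10583  70.78229] ((570.7113647460938, 67.20024871826172), (56.55725860595703, 12.74921703338623), 84.50265502929688)
```

Call:
play_rows([
  [[0.009,0.035,-0.02,0,0,3.7,0.6],[0.008,0.034,-0.03,0,0,3.8,0.6],[0,0,-0.04,0,0,0,0.6],[0,0,-0.035,0,0,0,0.6],[0,0,-0.02,0,0,0,0.6],[0,0,-0.015,0,0,0,0.6],[0,0,0,0,0,0,0.6]],
])

```text
time: 6.25
tool_pos: [0.5679, 0.0649, 0.0882]
tool_rot: [-0.002, 0.741, 0.671, -0.002]
contact_force: [0.2, -0.1, -0.4]
gripper_width: 0.599
grasp_force: 0.0
```

Call:
play_rows([
  [[0.003,0.002,0.002,0,0,0,0.5],[0,0,0,0,0,0,0.3],[0,0,0,0,0,0,0],[0,0,0,0,0,0,0],[0,0,0,0,0,0,0],[0,0,0,0,0,0,0]],
])

```text
time: 6.85
tool_pos: [0.5716, 0.0677, 0.0954]
tool_rot: [-0.002, 0.741, 0.671, -0.002]
contact_force: [-11.8, -0.2, 11.2]
gripper_width: 0.124
grasp_force: 62.1
```

Call:
play_rows([
  [[-0.002,0,0.002,0,0,0,0],[-0.002,0,0.002,0,0,0,0],[0,0,0,0,0,0,0]],
])

```text
time: 7.15
tool_pos: [0.5708, 0.0676, 0.098]
tool_rot: [0.001, 0.741, 0.671, 0.002]
contact_force: [5.0, 1.4, -3.9]
gripper_width: 0.124
grasp_force: 61.3
```

```bash
python3 - <<'E'
from h import *
f=grab('wrist','w5');g=grab('scene','s5')
b=cv2.resize(g['frame'][150:240,200:310],None,fx=4,fy=4,interpolation=2)
o=np.zeros((384,800,3),np.uint8);o[:384,:360]=f['frame'][:,80:440];o[:360,360:800]=b;cv2.imwrite('pics/c5.png',o)
from plant import manip; s=manip.state(); print(s)
E
```

```text
{'time': 7.25, 'joint_pos': array([-1.19296466e-02,  5.10512670e-02,  1.84639473e+00,  8.34675176e-04,
        1.23970243e+00,  8.68733009e-02]), 'joint_vel': array([-0.00027257,  0.00190411, -0.0023105 , -0.00064982,  0.00260321,
        0.00082352]), 'joint_efforts': array([-5.77868242e-01, -3.80606890e+01, -3.35428047e+01, -4.10481719e-01,
        1.24617442e+00,  4.67213700e-03]), 'tool_pos': array([0.57079094, 0.06761626, 0.09800805]), 'tool_rot': array([0.00122175, 0.74125061, 0.67122458, 0.00189766]), 'contact_force': array([ 4.24112599,  1.565884  , -5.39531605]), 'ft_torque': array([ 0.25707014, -0.73164015, -0.04566025]), 'grasp_force': 61.37209475040436, 'gripper_width': 0.12260205345618519}
```

View pics/c5.png

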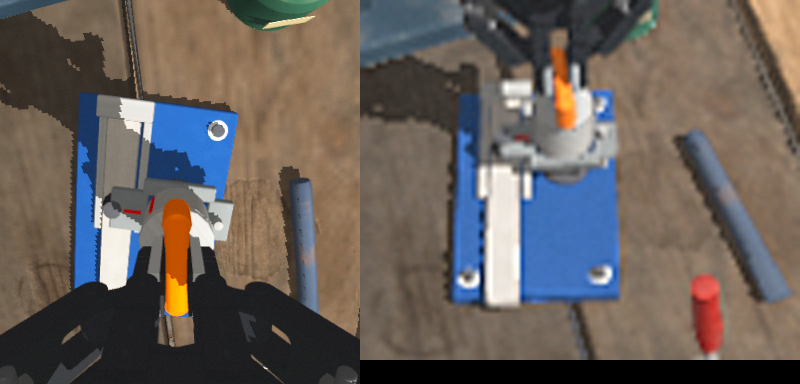

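Call:
play_rows([
  [[0.001,0,-0.001,0,0,3,0],[0,0,0,0,0,5,0],[0,0,0,0,0,5,0],[0,0,0,0,0,5,0],[0,0,0,0,0,5,0],[0,0,0,0,0,5,0],[0,0,0,0,0,5,0],[0,0,0,0,0,4,0],[0,0,0,0,0,3,0],[0,0,0,0,0,0,0]],
])

```text
time: 8.25
tool_pos: [0.5706, 0.0675, 0.0965]
tool_rot: [0.0, 0.467, 0.884, 0.0]
contact_force: [1.1, 1.6, -2.7]
gripper_width: 0.124
grasp_force: 61.6
```

```bash
python3 - <<'E'
from plant import manip; s=manip.state(); print(s['contact_force'],s['ft_torque'],s['joint_pos'],s['joint_efforts'][5])
E
```

```text
[ 1.11791109  1.59577279 -2.7280062 ] [ 0.24471331 -0.21435131  0.03070427] [-1.19473062e-02  5.45762913e-02  1.84545711e+00  4.41423876e-04
  1.24065340e+00 -6.11096491e-01] -0.19981603603810072
```

Call:
play_rows([
  [[0,0,0,0,0,0,0.4],[0,0,0,0,0,0,0.4],[0,0,0,0,0,0,0.4],[0,0,0,0,0,0,0.4]],
])

```text
time: 8.65
tool_pos: [0.5705, 0.0673, 0.0967]
tool_rot: [0.0, 0.467, 0.884, 0.0]
contact_force: [0.5, -0.1, -0.9]
gripper_width: 0.399
grasp_force: 0.0
```

```bash
python3 - <<'E'
from h import *
f=grab('wrist','w6');g=grab('scene','s6')
b=cv2.resize(g['frame'][150:240,200:310],None,fx=4,fy=4,interpolation=2)
o=np.zeros((384,800,3),np.uint8);o[:384,:360]=f['frame'][:,80:440];o[:360,360:800]=b;cv2.imwrite('pics/c6.png',o)
for n in ('s0','s2','s5','s6'):
    G=load(n if n!='s0' else 'scene0');h=cv2.cvtColor(G['frame'],cv2.COLOR_BGR2HSV)
    m=cv2.inRange(h,(3,170,120),(20,255,255));m[:150]=0;m[240:]=0;m[:,:220]=0;m[:,280:]=0
    q=np.argwhere(m);print(n,q.min(0),q.max(0),q.mean(0),len(q))
print(proj(g,[[.571,.067,.099],[.571,.067,.091]]))
from plant import manip; s=manip.state(); print(s['contact_force'],s['tool_pos'],s['gripper_width'])
E
```

```text
s0 [162 247] [181 253] [171.22352941 249.84705882] 85
s2 [162 247] [181 253] [171.33333333 249.86904762] 84
s5 [162 248] [181 252] [172.11940299 250.14925373] 67
s6 [169 248] [181 258] [175.40789474 252.82894737] 76
[[249.96655884 172.03322603]
 [250.0510223  173.85443336]]
[-0.16017889  0.00326059  1.00526119] [0.57039954 0.06729549 0.09648713] 0.3994664288553439
```

View pics/c6.png

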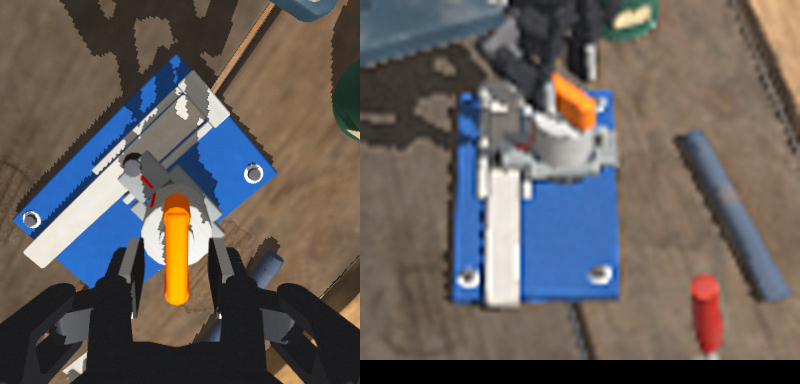

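Fingers are open round the wings, which run from (177,208) to (177,303) in the wrist crop; the strap and sleeve red lines meet. Next: measure the drop from the wing size.

```bash
python3 - <<'E'
from h import *
for n,a in (('w5',84.3),('w6',124.3)):
    f=load(n);h=cv2.cvtColor(f['frame'],cv2.COLOR_BGR2HSV)
    m=cv2.inRange(h,(3,170,200),(22,255,255));m[:150]=0;m[340:]=0;m[:,:200]=0;m[:,310:]=0
    q=np.argwhere(m)
    w=[np.ptp(np.where(m[r])[0])+1 for r in range(q[:,0].min()+5,q[:,0].max()-3,8) if m[r].any()]
    print(n,q.min(0),q.max(0),w)
    d=np.array([np.cos(np.radians(a)),np.sin(np.radians(a))])*.027
    for z in (.113,.105): print(z,proj(f,[[.571+s*d[0],.067+s*d[1],z] for s in (1,-1)]).ravel())
E
```

```text
w5 [210 245] [316 269] [np.int64(8), np.int64(11), np.int64(21), np.int64(22), np.int64(23), np.int64(21)]
0.113 [257.37457676 216.81174564 257.2027508  311.74829411]
0.105 [257.21835433 210.60554087 257.07314515 301.9718691 ]
w6 [207 243] [305 270] [np.int64(23), np.int64(26), np.int64(23), np.int64(22), np.int64(22), np.int64(22), np.int64(22), np.int64(22), np.int64(22), np.int64(22), np.int64(24), np.int64(21)]
0.113 [256.80418063 218.16113038 256.7214017  313.60220503]
0.105 [256.75078213 211.8066853  256.67880723 303.65603328]
```

Call:
play_rows([
  [[0,0,-0.004,0,0,0,0.4],[0,0,-0.004,0,0,0,0.4],[0,0,0,0,0,0,0.2],[0,0,0,0,0,0,0],[0,0,0,0,0,0,0],[0,0,0,0,0,0,0]],
])

```text
time: 9.35
tool_pos: [0.5703, 0.0677, 0.088]
tool_rot: [-0.0, 0.467, 0.884, 0.0]
contact_force: [2.0, 2.5, -2.4]
gripper_width: 0.124
grasp_force: 61.8
```

Call:
play_rows([
  [[0,0,0,0,0,-3,0],[0,0,0,0,0,-5,0],[0,0,0,0,0,-5,0],[0,0,-0.0004,0,0,-5,0],[0,0,-0.0004,0,0,-5,0],[0,0,-0.0004,0,0,-5,0],[0,0,-0.0004,0,0,-5,0],[0,0,-0.0004,0,0,-5,0],[0,0,-0.0004,0,0,-5,0],[0,0,0,0,0,0,0]],
])

```text
time: 10.35
tool_pos: [0.5708, 0.0678, 0.0858]
tool_rot: [0.0, 0.759, 0.652, 0.001]
contact_force: [4.8, 2.5, -3.1]
gripper_width: 0.122
grasp_force: 61.6
```

Call:
play_rows([
  [[-0.0005,0,-0.0004,0,0,-5,0],[-0.0005,0,-0.0004,0,0,-5,0],[0,0,-0.0004,0,0,-5,0],[0,0,-0.0004,0,0,-5,0],[0,0,-0.0004,0,0,-5,0],[0,0,-0.0004,0,0,-5,0],[0,0,-0.0004,0,0,-5,0],[0,0,-0.0004,0,0,-5,0],[0,0,-0.0004,0,0,-5,0],[0,0,0,0,0,0,0]],
])

```text
time: 11.35
tool_pos: [0.5714, 0.0675, 0.0827]
tool_rot: [0.001, 0.95, 0.312, 0.003]
contact_force: [8.6, 2.7, -6.5]
gripper_width: 0.115
grasp_force: 61.3
```

```bash
python3 - <<'E'
from plant import manip; s=manip.state(); print(s['contact_force'],s['ft_torque'],s['joint_pos'][5],s['joint_efforts'][5])
E
```

```text
[ 8.57009063  2.66932108 -6.50943077] [ 0.4774542  -1.27463195 -0.00266904] 0.9245513179542021 0.2587383706122637
```

Call:
play_rows([
  [[0.001,0,-0.0009,0,0,-4,0],[0.001,0,-0.0009,0,0,-4,0],[0.001,0,-0.0009,0,0,-4,0],[0,0,-0.0003,0,0,-3,0],[0,0,0,0,0,0,0]],
])

```text
time: 11.85
tool_pos: [0.5722, 0.0674, 0.0814]
tool_rot: [0.0, 0.982, 0.186, -0.001]
contact_force: [-5.2, 0.8, 8.2]
gripper_width: 0.121
grasp_force: 63.8
```

```bash
python3 - <<'E'
from plant import manip; s=manip.state(); print(s['contact_force'],s['ft_torque'],s['joint_pos'][5],s['joint_efforts'][5])
E
```

```text
[-5.17137126  0.76970928  8.21744791] [0.33960879 0.94827026 0.50333096] 1.1842323427439383 0.7729968801140785
```

Call:
play_rows([
  [[-0.001,0,0.002,0,0,-2,0],[0,0,0,0,0,0,0],[0,0,0,0,0,0,0.4],[0,0,0,0,0,0,0.4],[0,0,0,0,0,0,0.5],[0,0,0.02,0,0,0,0.5],[0,0,0.04,0,0,0,0.5],[0,0,0.045,0,0,0,0.5],[0,0,0.045,0,0,0,0.5]],
])

```text
time: 12.75
tool_pos: [0.5707, 0.0672, 0.2325]
tool_rot: [-0.0, 0.986, 0.168, -0.001]
contact_force: [0.8, -0.5, 0.1]
gripper_width: 0.502
grasp_force: 0.0
```

Call:
play_rows([
  [[-0.01,-0.03,0.02,0,0,0,0.5],[-0.01,-0.03,0,0,0,0,0.5],[-0.01,-0.03,0,0,0,0,0.5],[0,0,0,0,0,0,0.5],[0,0,0,0,0,0,0.5]],
])

```text
time: 13.25
tool_pos: [0.5411, -0.023, 0.2513]
tool_rot: [-0.0, 0.986, 0.167, -0.0]
contact_force: [-0.3, 1.2, 0.3]
gripper_width: 0.496
grasp_force: 0.0
```

```bash
python3 - <<'E'
from h import *
f=grab('wrist','w7');g=grab('scene','s7')
b=cv2.resize(g['frame'][150:240,200:300],None,fx=3,fy=3,interpolation=2)
o=np.zeros((384,800,3),np.uint8);o[:384,:500]=f['frame'][:,:500];o[:270,500:800]=b;cv2.imwrite('pics/c7.png',o)
h=cv2.cvtColor(f['frame'],cv2.COLOR_BGR2HSV);m=cv2.inRange(h,(3,170,200),(22,255,255))
c=max(cv2.findContours(m,0,1)[0],key=cv2.contourArea).reshape(-1,2)
for z in (.099,.107,.113): print(z,cv2.minAreaRect(np.array([onz(f,u,v,z)[:2] for u,v in c],np.float32)*1000))
E
```

```text
0.099 ((571.9150390625, 64.83779907226562), (57.743431091308594, 16.948326110839844), 24.798948287963867)
0.107 ((573.0964965820312, 63.1712760925293), (56.18193435668945, 16.49002456665039), 24.798973083496094)
0.113 ((573.982666015625, 61.921443939208984), (55.01084518432617, 16.146282196044922), 24.7989444732666)
```

View pics/c7.png

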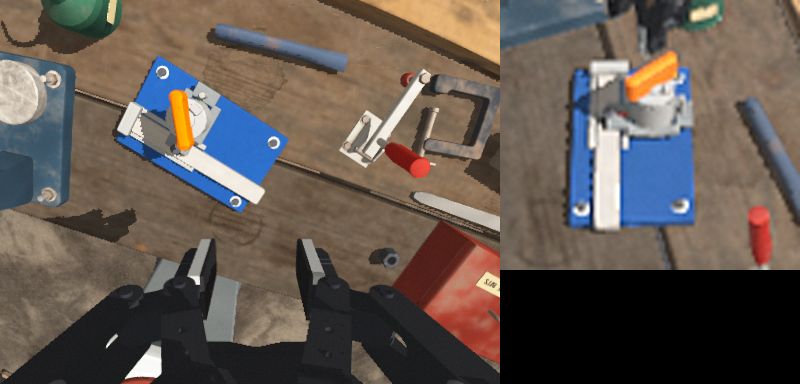

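The final view shows the bar still home (stop at (130,120), tail just past the plate edge at (258,192)) and the wings at (180,120), free of the fingers. I'll check the knob angle from directly above.

```bash
python3 - <<'E'
from h import *
f=load('w7');R=np.array(f['R']);print(-R.T@np.array(f['t']).ravel(),R[2])
h=cv2.cvtColor(f['frame'],cv2.COLOR_BGR2HSV);m=cv2.inRange(h,(3,170,200),(22,255,255))[80:165,150:210]
q=np.argwhere(m);print(np.unique(h[80:165,150:210,2][m>0],return_counts=True)[1][-3:],[np.percentile(h[80:165,150:210,i][m>0],[5,25,50,75,95]) for i in (0,2)])
E
```

```text
[0.61560671 0.00320985 0.39484413] [-0.29200694 -0.10117093 -0.95105015]
[145  74 552] [array([14., 16., 19., 21., 22.]), array([240.4, 253. , 255. , 255. , 255. ])]
```

Call:
play_rows([
  [[-0.015,0.021,0,0,0,0,0.5],[-0.015,0.021,0,0,0,0,0.5],[-0.015,0.021,0,0,0,0,0.5],[0,0,0,0,0,0,0.5],[0,0,0,0,0,0,0.5]],
])

```text
time: 13.85
tool_pos: [0.4964, 0.0412, 0.2513]
tool_rot: [0.0, 0.986, 0.169, 0.0]
contact_force: [-0.5, -0.3, -0.7]
gripper_width: 0.504
grasp_force: 0.0
```

```bash
python3 - <<'E'
from h import *
f=grab('wrist','w8');h=cv2.cvtColor(f['frame'],cv2.COLOR_BGR2HSV);m=cv2.inRange(h,(3,170,200),(22,255,255))
c=max(cv2.findContours(m,0,1)[0],key=cv2.contourArea).reshape(-1,2)
print(cv2.minAreaRect(np.array([onz(f,u,v,.099)[:2] for u,v in c],np.float32)*1000))
M=np.zeros_like(m);cv2.drawContours(M,[c.reshape(-1,1,2)],-1,255,-1)
P=np.array([onz(f,u,v,.099)[:2] for v,u in np.argwhere(M)],np.float32)*1000
v=cv2.fitLine(P,cv2.DIST_L2,0,.01,.01).ravel();print(np.degrees(np.arctan2(v[1],v[0])),v[2:])
# plate axes: rear edge & long far edge
b=cv2.inRange(h,(105,170,60),(125,255,255));k=max(cv2.findContours(cv2.morphologyEx(b,cv2.MORPH_CLOSE,np.ones((25,25))),0,1)[0],key=cv2.contourArea).reshape(-1,2)
print(cv2.minAreaRect(np.array([onz(f,u,v,.012)[:2] for u,v in k],np.float32)*1000))
from plant import manip; print(manip.state()['tool_pos'])
E
```

```text
((571.0266723632812, 67.08148193359375), (57.228355407714844, 12.882891654968262), 24.057458877563477)
24.600895 [571.3056   67.41706]
((544.6795654296875, 52.760276794433594), (188.95835876464844, 118.90336608886719), 76.92830657958984)
[0.49660614 0.04072195 0.25132522]
```

Call:
play_rows([
  [[0.025,0.009,0,0,0,0,0.5],[0.025,0.009,0,0,0,0,0.5],[0.0245,0.0085,-0.02,0,0,0,0.5],[0,0,-0.045,0,0,0,0.5],[0,0,-0.045,0,0,0,0.5],[0,0,-0.035,0,0,0,0.5],[0,0,-0.022,0,0,0,0.5],[0,0,0,0,0,0,0.5]],
])

```text
time: 14.7
tool_pos: [0.5679, 0.0663, 0.0794]
tool_rot: [-0.001, 0.986, 0.168, -0.004]
contact_force: [-0.1, -0.2, -0.5]
gripper_width: 0.5
grasp_force: 0.0
```

Call:
play_rows([
  [[0,0,0,0,0,0,0.3],[0,0,0,0,0,0,0],[0,0,0,0,0,0,0],[0,0,0,0,0,0,0],[0,0,0,0,0,0,0]],
])

```text
time: 15.2
tool_pos: [0.5721, 0.0673, 0.0864]
tool_rot: [0.0, 0.986, 0.168, 0.002]
contact_force: [-0.2, 3.3, 6.2]
gripper_width: 0.125
grasp_force: 59.1
```

```bash
python3 - <<'E'
from plant import manip; s=manip.state(); print(s['contact_force'],s['ft_torque'],s['joint_pos'][5],s['joint_efforts'][5])
E
```

```text
[-0.15860824  3.25327291  6.15357716] [0.52735106 0.2605662  0.70724007] 1.2197988971979576 0.6515133753418922
```

Call:
play_rows([
  [[0,0,0,0,0,-3,0],[0,0,0,0,0,0,0],[0,0,0,0,0,0,0.4],[0,0,0,0,0,0,0.5],[0,0,0,0,0,0,0.5],[0,0,0.03,0,0,0,0.5],[0,0,0.045,0,0,0,0.5],[0,0,0.045,0,0,0,0.5],[0,0,0.045,0,0,0,0.5]],
])

```text
time: 16.1
tool_pos: [0.5704, 0.0665, 0.2505]
tool_rot: [0.0, 0.99, 0.142, -0.0]
contact_force: [0.2, -0.2, -0.4]
gripper_width: 0.502
grasp_force: 0.0
```

Call:
play_rows([
  [[-0.025,-0.009,0,0,0,0,0.5],[-0.025,-0.009,0,0,0,0,0.5],[-0.0245,-0.0085,0,0,0,0,0.5],[0,0,0,0,0,0,0.5],[0,0,0,0,0,0,0.5]],
])

```text
time: 16.6
tool_pos: [0.4963, 0.0401, 0.2493]
tool_rot: [0.0, 0.99, 0.142, 0.0]
contact_force: [-0.0, 0.4, 0.2]
gripper_width: 0.494
grasp_force: 0.0
```

```bash
python3 - <<'E'
from h import *
f=grab('wrist','w9');h=cv2.cvtColor(f['frame'],cv2.COLOR_BGR2HSV);m=cv2.inRange(h,(3,170,200),(22,255,255))
c=max(cv2.findContours(m,0,1)[0],key=cv2.contourArea).reshape(-1,2)
print(cv2.minAreaRect(np.array([onz(f,u,v,.099)[:2] for u,v in c],np.float32)*1000))
from plant import manip; print(manip.state()['tool_pos'],manip.state()['contact_force'])
g=grab('top','t9')
a=load('top0'); print(cv2.absdiff(a['frame'],g['frame'])[130:175,130:290].max())
cv2.imwrite('pics/c9.png',np.vstack([cv2.resize(f['frame'],None,fx=.75,fy=.75),cv2.resize(g['frame'][120:260,130:370],(384,224))]) if 0 else f['frame'])
E
```

```text
((570.767578125, 67.14144134521484), (57.303985595703125, 13.009652137756348), 23.179597854614258)
[0.4966549  0.04025146 0.24927672] [-0.81191397  1.17154967  0.45080402]
12
```

View pics/c9.png

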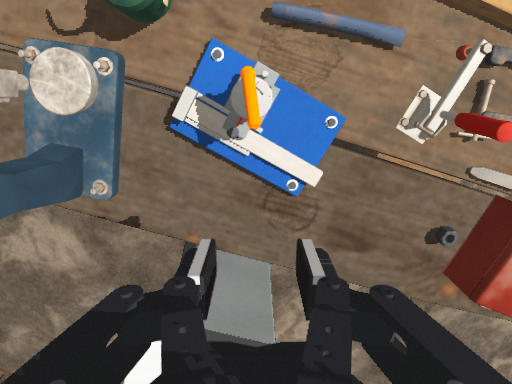

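The view shows the wings at (251,97), about 1.9 rad, which is at the stop. The bar is home between the stop (185,103) and its tail (318,178), and the can, chisel and nut have not moved.

```bash
python3 -c "
from plant import manip; print(manip.job_done())"
```

```text
the job is handed in; nothing more can be done
None
```

The bar is home against the end stop, the knob clicked, dropped and was turned tight to its stop at about 1.9 rad, the gripper let go, the can, chisel and nut were not moved, and the job was handed in at about 17 s.

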